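Lock the tumbler's closing collar and collect the finished housing

ROBOT

A 7-joint arm with a two-finger parallel gripper is mounted at the origin on the work surface. World frame = base frame: x ahead of the robot, y to its left, z up, the work surface at z = 0. Lengths are in m, angles in rad, forces in N, time in s.
With the tool pointing down it reaches from about 0.425 to 0.925 m from the base axis. Payload 6.8 kg.
Tool frame: the origin (TCP) lies at the very end of the fingers, on their centre line; the grasp point (between the pads) lies 19 mm behind it (r.tcp_to_grasp is the distance from the TCP to the grasp point, in m); z points along the fingers, y is the line along which they close (so a half turn about z gives the same grasp; the last joint's range is limited). The gripper opens to 85 mm and grips with 20 to 120 N. Pads are 22 mm wide; open, the fingers measure 114 mm over their backs; the gripper's body (76 mm by 85 mm) begins 54 mm behind the grasp point. The pads swing forward as they close: fully open they stand 13 mm farther back than shut.
Start: joints at [1.233, 0.477, 0.022, 1.555, -0.011, 1.109, -0.083], TCP at [0.154, -0.657, 0.231] pointing down, gripper open.
Joint ranges: [-2.96, 2.96], [-0.34, 2.1], [-1.41, 1.46], [0.24, 2.44], [-1.37, 4.51], [0.17, 1.92], [-2.96, 2.96]. Speed limits (rad/s): [2.39, 2.39, 3.14, 3.14, 3.14, 3.14, 3.14].

INTERFACE

Orientations are given as a rotation vector (axis times angle).
In Python, from bench import r gives the robot as it stands.
- The arm moves only by the tool step_arm, never from a script. Its argument "moves" is a list of rows, each a list of 7 numbers: the shift along the tool's x, y, z in mm, then the turn, a rotation vector about the tool's x, y, z in rad, then the finger opening in mm, from 0 to 85.4. A call has 1 to 8 rows; each row is the pose to reach, as a shift and turn from the pose commanded when the call began, along the tool's axes at that moment; what a row does not reach only later rows make up. A row lasts 1/10 s, in which the tool goes at most 50 mm and 8.59 degrees, less where a joint would pass 70% of its speed; a pose out of reach is approached as far as the arm can. A call with a gripper value outside its range is refused whole. The fingers move at their own pace and stop on an object; "grip_force" is the grip in N (left out, the last holds). Time passes only in rows, so rows that repeat a pose let the fingers close. It gives the time, the measured TCP pose, the force, the opening and the grip force at its end, in the units of the state.
- r.get_obs(): the state, without advancing time (a new reading comes with each control period).
- r.grab_frame(name): name is "scene" or "top" or "wrist"; returns a dict with "image" (480x640x3 uint8, red, green, blue), "depth" (480x640 float32, m along the optical axis (not along the pixel's ray), 0 where there is no reading), "mtx" (3x3 intrinsics, pixels), "rvec" (rotation vector, rad) and "tvec" (3), from world to camera coordinates, as OpenCV has them. Camera axes: x right, y down, z forward; pixel columns grow to the right and rows downward; lengths in m; the calibration is good to about 2 mm. A picture is of the moment at which its call begins.
- r.hand_in(): hands the job in; it is judged then, once.
The state is a dict: "clock": time; "joints": joint angles; "qvel": joint speeds; "tau": joint torques, N m; "tcp_pos": TCP position; "orientation": TCP orientation; "contact_force": force on the tool from outside, world axes, zero at the start; "moment": the same for the moment, N m; "grip_width": finger opening in m; "gripper_force": force on a finger pad.
Only numpy, scipy, OpenCV 4.12 (cv2) and the standard library are available. Lean on these libraries where they do the work, as an engineer would, in place of code of your own. Each camera call takes 0.05 s, during which the arm holds its last target. There are 200 camera calls.

TASK

First close the tumble polisher: turn the grey ribbed collar on its leaning barrel clockwise (seen facing it) until its red stripe meets the green mark and the collar is fully home against its stop. Then collect the finished orange housing from the machine's catch tray into the blue tote. Leave the white project box, the screwdriver and the clear beaker where they stand.

Things in the scene. Friction and masses are not known exactly. Their poses are not given: they have to be found in the camera images.
- machine: Desktop tumble polisher, fixed: grey base 230 (x) x 220 (y) x 40 mm, a motor box 150 mm high at +x, and a blue barrel, diameter 132 mm, leaning 0.56 rad (32 deg) from vertical towards the machine's own -x (towards the robot). The barrel's top is a steel shoulder disc, diameter 136 mm, centre at (-60, 0, 180) mm; the collar stands on it. Origin: centre of the base's underside, z up
- collar (a joint): Angle of the closing collar (rad): 0 = open (red stripe at the white mark), grows as it turns clockwise seen facing its top; 2.4 = locked, at a hard stop, red stripe at the green mark. It turns stiffly (about 0.25 N m: grip it firmly) and stays where it is left. One turn of the wrist is not enough: regrasp
- collar_grip (a point): Point on the collar's axis at gripping height, 28 mm above the shoulder disc. The collar is a grey ribbed round cap, diameter 64 mm, 36 mm high along its axis, with a red stripe from centre to rim and down its side. The point's z axis is the collar's axis, pointing out of the barrel (up and towards the robot); x and y turn with the collar. Grip it across the diameter, tool along the axis
- stripe (a point): Outer end of the red stripe, on the top rim of the collar (32 mm from the axis)
- lock_mark (a point): Middle of the green mark, a bar 24 x 11 mm standing 2.5 mm proud of the shoulder disc, 52.5 mm from the collar's axis; the red stripe points at it when locked. (A narrower white bar marks the open position.)
- tray_floor (a point): Centre of the inner floor of the open aluminium catch tray, 4 mm above the desk; axes as the machine's. The tray, outside 150 (x) x 200 (y) x 26 mm high, walls 4 mm, is joined to the -y side of the machine's base, so it lies 212 mm to the side of the machine's origin and 40 mm nearer the robot
- housing: Finished orange plastic housing, a block 80 (x) x 36 (y) x 28 mm high, about 0.12 kg, lying in the catch tray. Origin: centre of its underside
- tote: Open blue tote, fixed, outside 170 (x) x 230 (y) x 75 mm high, wall and floor 5 mm. Origin: centre of its underside
- project_box: Bystander: closed white electronics box 104 x 74 x 47 mm. Origin: centre of its underside
- screwdriver: Bystander: screwdriver with a yellow handle, lying on the desk along its x axis, handle to -x
- beaker: Bystander: clear open cup, rim diameter 72 mm, 85 mm high. Origin: centre of its underside
Things that resemble listed ones, but are neither listed nor needed, are in the scene too. Several things look just like the housing: the one meant starts farthest to the robot's left.

How it is judged:
On the way, in this order (a step that is already met when the one before it is completed fails the run):
1. the collar is turned home to its locked mark, the housing still out of the tote (value of joint collar above 2.32 rad and not (x of housing in the frame of tote between -0.085 and 0.085 m and y of housing in the frame of tote between -0.115 and 0.115 m and z of housing in the frame of tote between -0.01 and 0.06 m)), for 0.2 s.
2. the housing is in the tote (x of housing in the frame of tote between -0.085 and 0.085 m and y of housing in the frame of tote between -0.115 and 0.115 m and z of housing in the frame of tote between -0.01 and 0.06 m), for 0.2 s.
At the end, for the whole second after the job is handed in: The collar is within 0.08 rad of its locked stop (joint above 2.32) and the housing lies inside the tote, at rest, its origin no more than 60 mm above its underside (all of step 2 and value of joint collar above 2.32 rad and linear speed of housing below 0.03 m/s); the robot touches nothing.
It fails at once if the project box is moved by more than 25 mm (distance of project_box from where it was at the start of the episode above 0.025 m).
It fails at once if the screwdriver is moved by more than 25 mm (distance of screwdriver from where it was at the start of the episode above 0.025 m).
It fails at once if the beaker is moved by more than 25 mm (distance of beaker from where it was at the start of the episode above 0.025 m).
It fails at once if the beaker is tipped over (angle between beaker's own z axis and vertical above 0.4 rad).
It also fails if it takes over 67 s, if anything falls off the work surface, if the arm or the gripper's body presses on something with over 40 N, if the wrist force passes 120 N, or if a joint passes its speed limit or range.

## Working session

There is one attempt and no reset: what is moved stays moved. The work goes in short steps, Python scripts to look and compute and a tool call to move; the robot and the scene stay as the last step left them, time stands still between calls to the robot, and variables do not carry over. Pictures are saved under pics/ and viewed, at most 10 in all, crops included, and the job is handed in when it is done.

Besides the shell and the picture viewer there is one more tool, called after "Emit:" as a command line: name --pt "numbers of a row" for each row, then --argument value for the rest. step_arm: Moves the arm, as the interface text tells. Its arguments: {"type":"object","properties":{"moves":{"type":"array","items":{"type":"array","items":{"type":"number"}}},"grip_force":{"type":"number"}},"required":["moves"]}

```bash
mkdir -p pics; ls; python3 - <<'E'
from bench import r
import cv2,numpy as np
o=r.get_obs();print(o)
for n in ("scene","top"):
    f=r.grab_frame(n);np.savez(f"{n}.npz",**f);cv2.imwrite(f"pics/{n}0.png",f["image"][:,:,::-1])
    print(n,f["mtx"].tolist(),f["rvec"],f["tvec"])
E
```

```text
pics
{'clock': 0.0, 'joints': array([ 1.23293279,  0.47777502,  0.0223415 ,  1.55648744, -0.01150526,
        1.10930258, -0.08308568]), 'qvel': array([-1.16961764e-03,  8.14898242e-04, -9.35738581e-06,  2.56494686e-04,
        1.09465025e-03, -1.93172282e-03,  7.41390844e-04]), 'tau': array([ 2.70537821e-04, -5.96452045e+01,  1.60841949e+00, -2.81199610e+01,
        1.25552362e-02,  9.17872967e-03, -1.61556965e-06]), 'tcp_pos': array([ 0.15357417, -0.65666926,  0.23032738]), 'orientation': array([-3.11907850e+00, -3.59959988e-01,  5.38477197e-04]), 'contact_force': array([ 0.28473592, -1.23574805,  0.95014485]), 'moment': array([ 0.06525014, -0.00105513,  0.00983201]), 'gripper_force': 0.0, 'grip_width': 0.08517987422530882}
scene [[489.0992870645355, 0.0, 316.08793204029894], [0.0, 489.0992870645355, 241.50575721169255], [0.0, 0.0, 1.0]] [ 1.77306681  1.55387274 -0.78351667] [ 0.02320163 -0.21754139  1.91112184]
top [[608.6353983765636, 0.0, 321.4835814376942], [0.0, 608.6353983765636, 244.6559458472744], [0.0, 0.0, 1.0]] [ 2.16698474 -2.1375363   0.09703348] [-0.05639164  0.55681948  1.64225822]
```

View pics/scene0.png

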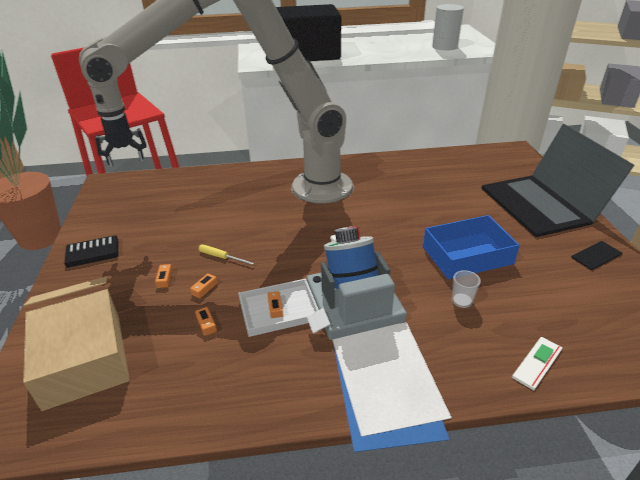

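View pics/top0.png

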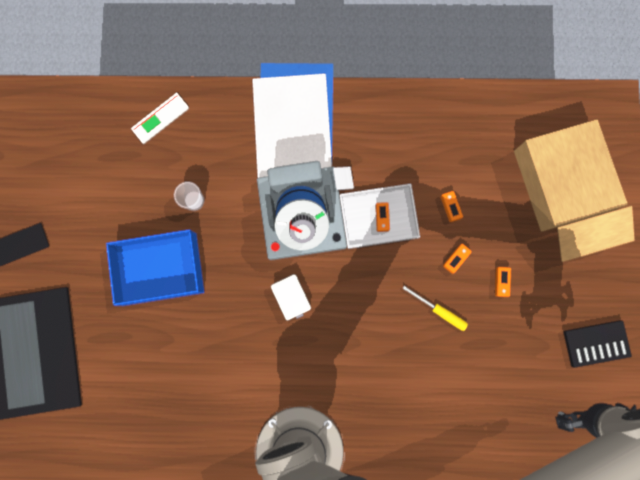

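The top view shows the machine at about (300,210), the collar at (302,229), the green mark at (320,215), and the stripe pointing left at (295,229). The housing is in the tray at (383,217), the tote is at (155,267), and the project box is at (291,297), just in front of the machine.

```bash
cat > h.py <<'E'
import numpy as np,cv2
from scipy.spatial.transform import Rotation as R
def load(n): return dict(np.load(f"{n}.npz"))
def px(f,u,v,k=1):
    v,u=int(v),int(u);d=f["depth"][v-k:v+k+1,u-k:u+k+1];d=np.median(d[d>0])
    K=f["mtx"];c=np.array([(u-K[0,2])/K[0,0]*d,(v-K[1,2])/K[1,1]*d,d])
    return R.from_rotvec(f["rvec"].ravel()).inv().apply(c-f["tvec"].ravel())
def cloud(f):
    v,u=np.mgrid[:480,:640];d=f["depth"];K=f["mtx"]
    c=np.stack([(u-K[0,2])/K[0,0]*d,(v-K[1,2])/K[1,1]*d,d],-1)
    return R.from_rotvec(f["rvec"].ravel()).inv().apply((c-f["tvec"].ravel()).reshape(-1,3)).reshape(480,640,3)
E
python3 - <<'E'
from h import *
f=load("top");P=cloud(f);im=f["image"].astype(int)
c=f["image"][165:315,240:430,::-1];cv2.imwrite("pics/crop1.png",cv2.resize(c,None,fx=4,fy=4,interpolation=cv2.INTER_CUBIC))
hsv=cv2.cvtColor(f["image"],cv2.COLOR_RGB2HSV)
def blob(m,name):
    p=P[m&(f["depth"]>0)];xy=(p[:,:2]*1000).astype(np.float32)
    print(name,len(p),cv2.minAreaRect(xy),"z",np.percentile(p[:,2],[5,50,95]).round(3), "med",np.median(p,0).round(4))
box=lambda u0,v0,u1,v1:(np.add.outer(np.arange(480)*0,np.arange(640))>=u0)&(np.add.outer(np.arange(480)*0,np.arange(640))<=u1)&(np.add.outer(np.arange(480),np.arange(640)*0)>=v0)&(np.add.outer(np.arange(480),np.arange(640)*0)<=v1)
H,S,V=hsv[...,0],hsv[...,1],hsv[...,2]
blob((P[...,2]>.022)&(P[...,2]<.04)&box(365,195,405,240),"housing")
blob((P[...,2]>.065)&(P[...,2]<.085)&box(95,220,210,312),"tote")
blob((P[...,2]>.04)&(P[...,2]<.055)&box(265,265,315,325),"pbox")
blob((P[...,2]>.018)&(P[...,2]<.03)&box(338,180,425,250),"trayrim")
blob((H>35)&(H<85)&(S>120)&box(290,180,345,250),"green")
blob(((H<6)|(H>174))&(S>140)&box(285,215,315,245),"red")
blob((P[...,2]>.17)&box(265,180,340,260),"high")
blob((P[...,2]>.06)&box(170,175,210,215),"beaker")
blob((H>20)&(H<34)&(S>150)&box(400,280,470,335),"screwdriver")
p=P[(P[...,2]>.15)&box(265,190,340,260)];print(np.histogram(p[:,2],8))
E
```

```text
housing 392 ((622.1788940429688, -224.2082977294922), (122.89985656738281, 60.752655029296875), 26.63533592224121) z [0.025 0.032 0.038] med [ 0.6361 -0.2169  0.0316]
tote 725 ((487.470947265625, 405.0802307128906), (171.2503662109375, 232.6522674560547), 9.988364219665527) z [0.067 0.075 0.082] med [0.4854 0.416  0.0749]
pbox 1010 ((410.8667297363281, 31.609275817871094), (110.60289764404297, 74.04386138916016), 26.594289779663086) z [0.042 0.048 0.053] med [0.4126 0.0319 0.0477]
trayrim 494 ((640.8826904296875, -194.2514190673828), (152.4290771484375, 227.1960906982422), 9.224570274353027) z [0.019 0.026 0.029] med [ 0.64   -0.2108  0.0257]
green 23 ((612.4921264648438, -46.20511245727539), (5.943187713623047, 18.498414993286133), 29.890859603881836) z [0.188 0.194 0.199] med [ 0.6129 -0.0454  0.1938]
red 35 ((576.2651977539062, 15.50417709350586), (32.0062255859375, 10.473493576049805), 53.9371337890625) z [0.212 0.218 0.224] med [0.5763 0.0148 0.218 ]
high 1921 ((607.8380737304688, -4.274787902832031), (133.57342529296875, 126.80757904052734), 77.61556243896484) z [0.174 0.201 0.222] med [ 6.041e-01 -1.000e-04  2.012e-01]
beaker 246 ((683.3737182617188, 315.2347412109375), (73.00144958496094, 69.5599594116211), 28.790647506713867) z [0.062 0.082 0.091] med [0.6863 0.3208 0.0817]
screwdriver 381 ((365.31494140625, -403.3089904785156), (105.6064453125, 28.915313720703125), 57.58746337890625) z [-0.     0.022  0.03 ] med [ 0.3652 -0.4007  0.0217]
(array([2450,    0,    0,    0,    0,    0,    0,   11]), array([0.15004906, 0.34291747, 0.53578589, 0.7286543 , 0.92152271,
       1.11439113, 1.30725954, 1.50012795, 1.69299636]))
```

View pics/crop1.png

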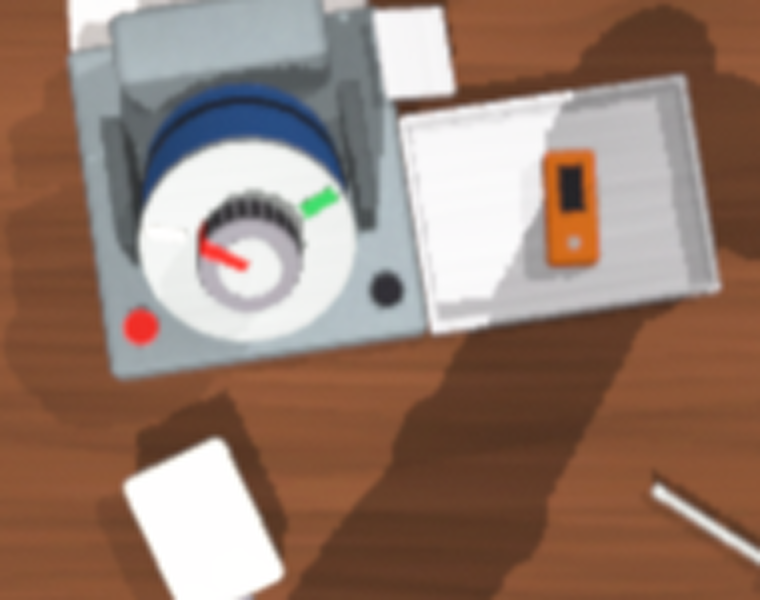

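```bash
cat >> h.py <<'E'
def goal(o,p,Rg,tcp0=None):
    """tool-frame shift mm & rotvec from pose o to TCP p, rotation Rg"""
    R0=R.from_rotvec(o["orientation"]);s=R0.inv().apply(np.array(p)-o["tcp_pos"])*1000;t=(R0.inv()*Rg).as_rotvec()
    return s.round(0),t.round(3)
def toolR(z,x):
    z=np.array(z)/np.linalg.norm(z);x=np.array(x,float);x-=z*(x@z);x/=np.linalg.norm(x)
    return R.from_matrix(np.c_[x,np.cross(z,x),z])
E
python3 - <<'E'
from h import *
f=load("top");P=cloud(f);hsv=cv2.cvtColor(f["image"],cv2.COLOR_RGB2HSV)
g=lambda u,v:(240+u/4,165+v/4)
for n,(u,v) in dict(ctop=(252,285),cA=(225,285),cB=(280,285),shL=(150,270),shR=(340,270),shB=(250,330),shT=(215,160)).items(): print(n,px(f,*g(u,v)).round(4))
# plane of shoulder
pts=[]
for u in range(140,360,4):
  for v in range(140,345,4):
    a,b=map(int,g(u,v)); r=((u-247)/100)**2+((v-240)/95)**2; r2=((u-250)/62)**2+((v-252)/68)**2
    if r<.95 and r2>1: pts.append(P[b,a])
pts=np.array(pts);c=np.median(pts,0)
for _ in range(5):
  n=np.linalg.svd(pts-c)[2][2];n*=np.sign(n[2]);d=(pts-c)@n;k=abs(d)<.006;pts=pts[k];c=pts.mean(0)
print("normal",n,"tilt",np.arccos(n[2]),"yaw",np.arctan2(-n[1],-n[0]),len(pts))
for yaw in (.155,.17):
  a=np.array([-np.sin(.56)*np.cos(yaw),-np.sin(.56)*np.sin(yaw),np.cos(.56)])
  ex=np.array([np.cos(.56)*np.cos(yaw),np.cos(.56)*np.sin(yaw),np.sin(.56)]);ey=np.cross(a,ex)
  s=np.median(pts@a);print("shoulder level",s)
  Q=P[180:265,255:350].reshape(-1,3);h=Q@a-s
  for lo,hi,nm in((-.006,.006,"shoulder"),(.03,.042,"collartop")):
    q=Q[(h>lo)&(h<hi)&(Q[:,2]>.14)];xy=(np.c_[q@ex,q@ey]*1000).astype(np.float32)
    (cx,cy),rad=cv2.minEnclosingCircle(xy);(ex_,ey_),ax,_=cv2.fitEllipse(cv2.convexHull(xy))
    for X,Y in((cx,cy),(ex_,ey_)):print(yaw,nm,len(q),(ex*X/1000+ey*Y/1000+a*np.median(q@a)).round(4),rad,ax)
  # tray rim edges for yaw check
hm=(hsv[...,0]<18)&(hsv[...,1]>140)&(hsv[...,2]>90)
m=np.zeros_like(hm);m[195:240,365:405]=1
q=P[hm&m&(P[...,2]>.02)];print("housing",len(q),cv2.minAreaRect((q[:,:2]*1000).astype(np.float32)),np.median(q[:,2]))
for e in [(685,80),(718,290),(403,118),(432,332)]: print(px(f,*g(*e)).round(3))
E
```

```text
ctop [ 0.5582 -0.0072  0.209 ]
cA [0.5587 0.0104 0.2038]
cB [ 0.5592 -0.0242  0.203 ]
shL [0.5713 0.06   0.1796]
shR [ 0.5744 -0.0604  0.1673]
shB [ 0.5378 -0.0018  0.1466]
shT [0.6353 0.019  0.2087]
normal [-0.76394192 -0.09201789  0.63869042] tilt 0.8780012098935409 yaw 0.1198739092749365 110
shoulder level -0.1544420005055494
0.155 shoulder 1402 [ 0.5889 -0.0009  0.1815] 69.18798065185547 (134.39996337890625, 137.2772216796875)
0.155 shoulder 1402 [ 0.5892 -0.0011  0.1816] 69.18798065185547 (134.39996337890625, 137.2772216796875)
0.155 collartop 473 [ 0.57   -0.0046  0.2123] 33.557342529296875 (63.935386657714844, 65.38484191894531)
0.155 collartop 473 [ 0.5705 -0.0046  0.2126] 33.557342529296875 (63.935386657714844, 65.38484191894531)
shoulder level -0.1538924166248853
0.17 shoulder 1406 [ 0.589  -0.0009  0.1814] 69.18649291992188 (134.09158325195312, 137.402099609375)
0.17 shoulder 1406 [ 0.5893 -0.0012  0.1816] 69.18649291992188 (134.09158325195312, 137.402099609375)
0.17 collartop 477 [ 0.5701 -0.0046  0.2124] 33.5479850769043 (64.52468872070312, 65.2889404296875)
0.17 collartop 477 [ 0.5704 -0.0048  0.2126] 33.5479850769043 (64.52468872070312, 65.2889404296875)
housing 277 ((637.9822998046875, -215.02783203125), (77.8472671508789, 33.30735397338867), 2.8445305824279785) 0.03212267810611495
[ 0.733 -0.298  0.002]
[ 0.586 -0.32  -0.002]
[ 0.705 -0.098  0.006]
[ 0.552 -0.122  0.003]
```

Emit:
step_arm --pt "30 -32 -40 0 0 -0.15 85" --pt "60 -64 -80 0 0 -0.3 85" --pt "90 -96 -120 0 0 -0.45 85" --pt "120 -128 -150 0 0 -0.6 85" --pt "150 -160 -170 0 0 -0.75 85" --pt "180 -192 -170 0 0 -0.9 85" --pt "210 -224 -170 0 0 -1.05 85" --pt "240 -256 -170 0 0 -1.2 85"

```text
clock: 0.9
tcp_pos: [0.3259, -0.3583, 0.4017]
orientation: [2.365, 2.066, -0.0]
contact_force: [0.3, 0.6, -0.7]
grip_width: 0.0848
gripper_force: 0.0
```

```bash
cat > nxt.py <<'E'
import sys
from bench import r
from h import *
a=np.array([-.5243,-.0846,.8473]);sh=np.array([.589,-.001,.181])
def show(p,Rg):
    o=r.get_obs();print("tcp",o["tcp_pos"].round(4),"j",o["joints"].round(2),"F",o["contact_force"].round(1),"t",o["clock"]);print(goal(o,p,Rg))
E
python3 - <<'E'
from nxt import *
A=np.radians(165);x=[np.cos(A),np.sin(A),0]
show([.5,-.05,.40],toolR([0,0,-1],x)); show(sh+.1*a,toolR(-a,x))
E
```

```text
tcp [ 0.3259 -0.3583  0.4017] j [ 1.02  0.05 -0.33  1.73  0.02  1.36  0.55] F [ 0.3  0.6 -0.7] t 0.9
(array([329., 131.,   2.]), array([-0.000e+00,  1.000e-03, -1.444e+00]))
tcp [ 0.3259 -0.3583  0.4017] j [ 1.02  0.05 -0.33  1.73  0.02  1.36  0.55] F [ 0.3  0.6 -0.7] t 0.9
(array([374., 162., 136.]), array([-0.559, -0.231, -1.34 ]))
```

Emit:
step_arm --pt "45 18 0 0 0 -0.15 85" --pt "90 36 0 0 0 -0.3 85" --pt "135 54 0 0 0 -0.45 85" --pt "180 72 0 0 0 -0.6 85" --pt "220 88 0 0 0 -0.75 85" --pt "260 104 0 0 0 -0.9 85" --pt "300 118 0 0 0 -1.05 85" --pt "329 131 0 0 0 -1.2 85"

```text
clock: 1.7
tcp_pos: [0.5016, -0.0497, 0.4011]
orientation: [-0.782, -3.043, -0.001]
contact_force: [-0.3, -0.7, -0.2]
grip_width: 0.0846
gripper_force: 0.0
```

```bash
python3 - <<'E'
from nxt import *
A=np.radians(165);x=[np.cos(A),np.sin(A),0]
show(sh+.1*a,toolR(-a,x))
E
```

```text
tcp [ 0.5016 -0.0497  0.4011] j [ 0.62  0.13 -0.71  1.67  0.08  1.37  0.97] F [-0.3 -0.7 -0.2] t 1.7
(array([-11.,  52., 135.]), array([-0.305, -0.471, -0.172]))
```

Emit:
step_arm --pt "-3 13 20 -0.075 -0.118 -0.043 85" --pt "-6 26 40 -0.15 -0.235 -0.086 85" --pt "-9 39 60 -0.23 -0.35 -0.13 85" --pt "-11 52 80 -0.305 -0.471 -0.172 85" --pt "-11 52 110 -0.305 -0.471 -0.172 85" --pt "-11 52 135 -0.305 -0.471 -0.172 85" --pt "-11 52 135 -0.305 -0.471 -0.172 85"

```text
clock: 2.4
tcp_pos: [0.5333, -0.0128, 0.2623]
orientation: [0.435, 2.57, 0.235]
contact_force: [-0.0, -0.4, -0.3]
grip_width: 0.0848
gripper_force: 0.0
```

```bash
python3 - <<'E'
from nxt import *
A=np.radians(165);x=[np.cos(A),np.sin(A),0]
show(sh+.008*a,toolR(-a,x))
f=r.grab_frame("wrist");np.savez("wrist.npz",**f);cv2.imwrite("pics/w1.png",f["image"][:,:,::-1])
E
```

```text
tcp [ 0.5333 -0.0128  0.2623] j [ 0.68  0.02 -0.73  2.21 -0.13  0.37  1.3 ] F [-0.  -0.4 -0.3] t 2.4
(array([-3.,  5., 91.]), array([-0.005, -0.004, -0.007]))
```

View pics/w1.png

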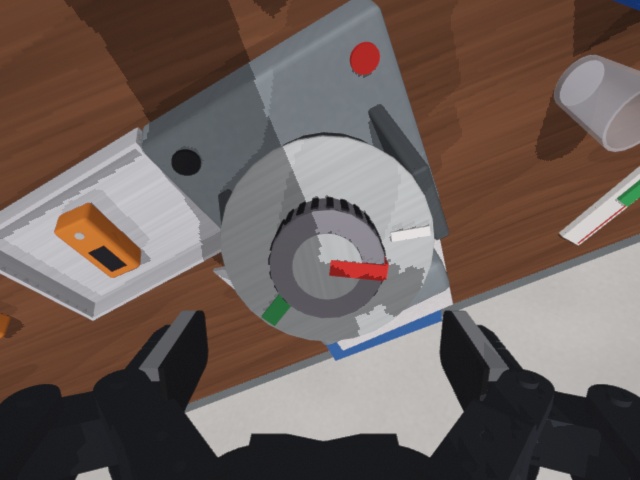

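The wrist view shows the collar at (327,262), centred between the fingers at (175..470, 350). The stripe is by the white mark on the right, and the green mark is at (275,310), about 137° clockwise. Going in.

Emit:
step_arm --pt "-3 5 25 0 0 0 85" --pt "-3 5 50 0 0 0 85" --pt "-3 5 75 0 0 0 85" --pt "-3 5 91 0 0 0 85" --pt "-3 5 91 0 0 0 85"

```text
clock: 2.95
tcp_pos: [0.5889, -0.0016, 0.1916]
orientation: [0.433, 2.564, 0.234]
contact_force: [-0.7, 0.1, 1.0]
grip_width: 0.0852
gripper_force: 0.0
```

```bash
python3 - <<'E'
from nxt import *
A=np.radians(165);x=[np.cos(A),np.sin(A),0]
show(sh+.008*a,toolR(-a,x))
E
```

```text
tcp [ 0.5889 -0.0016  0.1916] j [ 0.4   0.22 -0.53  2.2   0.4   0.21  0.77] F [-0.7  0.1  1. ] t 2.95
(array([ 5., -2.,  1.]), array([-0.004,  0.002, -0.006]))
```

Emit:
step_arm --pt "5 -2 1 0 0 0 85" --pt "5 -2 1 0 0 0 85"

```text
clock: 3.15
tcp_pos: [0.5834, -0.0023, 0.189]
orientation: [0.434, 2.562, 0.233]
contact_force: [-0.3, 0.1, 0.3]
grip_width: 0.085
gripper_force: 0.0
```

```bash
python3 - <<'E'
from nxt import *
A=np.radians(165);x=[np.cos(A),np.sin(A),0]
show(sh+.008*a,toolR(-a,x))
E
```

```text
tcp [ 0.5834 -0.0023  0.189 ] j [ 0.4   0.22 -0.53  2.21  0.42  0.19  0.76] F [-0.3  0.1  0.3] t 3.15
(array([-0.,  1.,  2.]), array([-0.005,  0.004, -0.007]))
```

Emit:
step_arm --pt "0 0 1 0 0 0 55" --pt "0 0 1 0 0 0 55" --pt "0 0 1 0 0 0 55" --pt "0 0 1 0 0 0 55" --pt "0 0 1 0 0 0 55" --pt "0 0 1 0 0 0 55" --grip_force 80

```text
clock: 3.75
tcp_pos: [0.5833, -0.0048, 0.188]
orientation: [0.438, 2.563, 0.229]
contact_force: [-14.5, -6.8, 15.0]
grip_width: 0.0617
gripper_force: 81.7
```

Emit:
step_arm --pt "0 0 0 0 0 0.1 55" --pt "0 0 0 0 0 0.2 55" --pt "0 0 0 0 0 0.3 55" --pt "0 0 0 0 0 0.4 55" --pt "0 0 0 0 0 0.4 55"

```text
clock: 4.25
tcp_pos: [0.5831, -0.0051, 0.1879]
orientation: [0.954, 2.451, 0.371]
contact_force: [-13.5, -7.1, 14.2]
grip_width: 0.0618
gripper_force: 82.2
```

```bash
python3 - <<'E'
from nxt import *
A=np.radians(165);x=[np.cos(A),np.sin(A),0]
show(sh+.007*a,toolR(-a,x));print(r.get_obs()["moment"])
E
```

```text
tcp [ 0.5831 -0.0051  0.1879] j [ 0.32  0.21 -0.44  2.22  0.33  0.18  0.44] F [-13.5  -7.1  14.2] t 4.25
(array([1., 3., 2.]), array([-0.008,  0.005, -0.412]))
[-1.03618974  1.52897598 -0.76472152]
```

Emit:
step_arm --pt "0 0 0 0 0 0.1 55" --pt "0 0 0 0 0 0.2 55" --pt "0 0 0 0 0 0.3 55" --pt "0 0 0 0 0 0.4 55" --pt "0 0 0 0 0 0.5 55" --pt "0 0 0 0 0 0.6 55" --pt "0 0 0 0 0 0.7 55" --pt "0 0 0 0 0 0.7 55"

```text
clock: 5.05
tcp_pos: [0.5826, -0.0053, 0.1876]
orientation: [1.795, 2.042, 0.592]
contact_force: [-13.8, -7.6, 15.4]
grip_width: 0.062
gripper_force: 82.4
```

```bash
python3 - <<'E'
from nxt import *
A=np.radians(165);x=[np.cos(A),np.sin(A),0]
show(sh+.007*a,toolR(-a,x));print(r.get_obs()["moment"]@a)
f=r.grab_frame("wrist");cv2.imwrite("pics/w2.png",f["image"][:,:,::-1])
E
```

```text
tcp [ 0.5826 -0.0053  0.1876] j [ 0.23  0.2  -0.34  2.22  0.2   0.18 -0.15] F [-13.8  -7.6  15.4] t 5.05
(array([3., 2., 2.]), array([-0.007,  0.007, -1.113]))
-0.21862444566886735
```

View pics/w2.png

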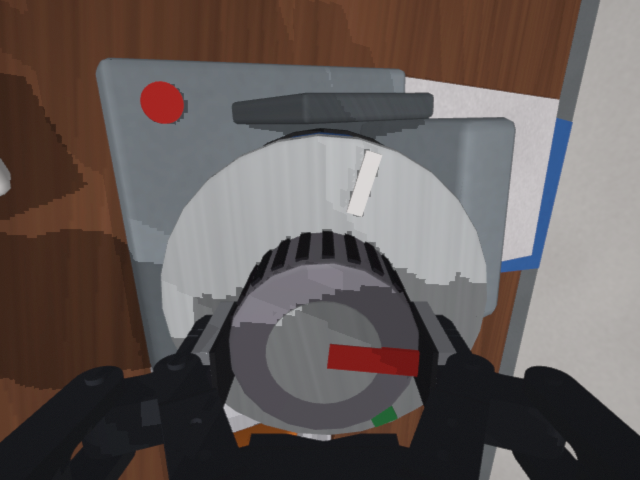

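The stripe has stayed at the right finger (375,360), so there's no slip. The white mark is now at (365,180) and the green at (385,415). I'll keep turning.

Emit:
step_arm --pt "0 0 0 0 0 0.1 55" --pt "0 0 0 0 0 0.2 55" --pt "0 0 0 0 0 0.3 55" --pt "0 0 0 0 0 0.4 55" --pt "0 0 0 0 0 0.5 55" --pt "0 0 0 0 0 0.6 55" --pt "0 0 0 0 0 0.7 55" --pt "0 0 0 0 0 0.7 55"

```text
clock: 5.9
tcp_pos: [0.5821, -0.0051, 0.1873]
orientation: [2.501, 1.365, 0.763]
contact_force: [-15.4, -7.5, 16.5]
grip_width: 0.0619
gripper_force: 82.7
```

```bash
python3 - <<'E'
from nxt import *
A=np.radians(165);x=[np.cos(A),np.sin(A),0]
show(sh+.007*a,toolR(-a,x));print(r.get_obs()["moment"]@a)
E
```

```text
tcp [ 0.5821 -0.0051  0.1873] j [ 0.2   0.2  -0.31  2.23  0.16  0.17 -0.81] F [-15.4  -7.5  16.5] t 5.9
(array([4., 0., 2.]), array([-0.005,  0.009, -1.813]))
-0.13272899523552711
```

Emit:
step_arm --pt "0 0 0 0 0 0.1 55" --pt "0 0 0 0 0 0.2 55" --pt "0 0 0 0 0 0.3 55" --pt "0 0 0 0 0 0.4 55" --pt "0 0 0 0 0 0.48 55" --pt "0 0 0 0 0 0.54 55" --pt "0 0 0 0 0 0.6 55" --pt "0 0 0 0 0 0.6 55"

```text
clock: 6.7
tcp_pos: [0.5886, -0.0016, 0.1914]
orientation: [2.923, 0.608, 0.872]
contact_force: [10.9, -0.5, -0.1]
grip_width: 0.0615
gripper_force: 90.1
```

```bash
python3 - <<'E'
from nxt import *
A=np.radians(165);x=[np.cos(A),np.sin(A),0]
show(sh+.007*a,toolR(-a,x));print(r.get_obs()["moment"]@a)
E
```

```text
tcp [ 0.5886 -0.0016  0.1914] j [ 0.2   0.2  -0.31  2.22  0.16  0.17 -1.4 ] F [10.9 -0.5 -0.1] t 6.7
(array([-5., -2.,  2.]), array([ 0.013,  0.006, -2.403]))
1.209146038067562
```

Emit:
step_arm --pt "0 0 0 0 0 0.04 55" --pt "0 0 0 0 0 0.04 55" --pt "0 0 0 0 0 0.04 55"

```text
clock: 7.0
tcp_pos: [0.5894, -0.0015, 0.192]
orientation: [2.943, 0.555, 0.878]
contact_force: [15.2, -1.1, -0.3]
grip_width: 0.0617
gripper_force: 90.6
```

```bash
python3 - <<'E'
from nxt import *
A=np.radians(165);x=[np.cos(A),np.sin(A),0]
show(sh+.007*a,toolR(-a,x));print(r.get_obs()["moment"]@a)
f=r.grab_frame("wrist");cv2.imwrite("pics/w3.png",f["image"][:,:,::-1])
E
```

```text
tcp [ 0.5894 -0.0015  0.192 ] j [ 0.2   0.2  -0.31  2.22  0.16  0.17 -1.43] F [15.2 -1.1 -0.3] t 7.0
(array([-6., -2.,  2.]), array([ 0.015,  0.006, -2.44 ]))
2.034189319884403
```

View pics/w3.png

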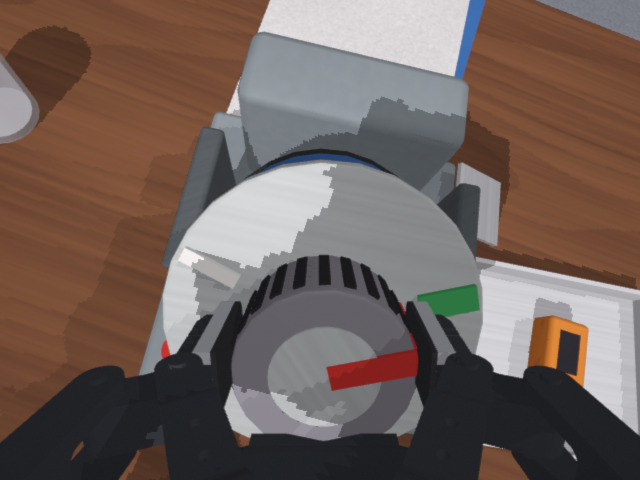

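The stripe (330,378→417,358) is parallel to the green bar and aims at it. The torque has jumped to 2 N m, so the collar is at its stop. I'll release and retreat.

Emit:
step_arm --pt "0 0 0 0 0 0 85" --pt "0 0 0 0 0 0 85" --pt "0 0 0 0 0 0 85" --pt "0 0 0 0 0 0 85" --pt "0 0 -40 0 0 0 85" --pt "0 0 -85 0 0 0 85" --pt "0 0 -130 0 0 0 85" --pt "0 0 -130 0 0 0 85"

```text
clock: 7.85
tcp_pos: [0.5162, -0.0129, 0.3028]
orientation: [2.944, 0.545, 0.874]
contact_force: [1.8, 0.2, 0.9]
grip_width: 0.0851
gripper_force: 0.0
```

```bash
python3 - <<'E'
from nxt import *
f=r.grab_frame("wrist");np.savez("wrist.npz",**f);cv2.imwrite("pics/w4.png",f["image"][:,:,::-1])
al=np.radians(2.8)
for A in (al,al+np.pi):
  x=[np.cos(A),np.sin(A),0];show([.638,-.215,.20],toolR([0,0,-1],x))
E
```

```text
tcp [ 0.5162 -0.0131  0.3004] j [ 0.48 -0.09 -0.5   2.21 -0.23  0.46 -1.06] F [ 0.4  0.6 -0.6] t 7.9
(array([-25., 217., 134.]), array([ 0.036, -0.567,  0.308]))
tcp [ 0.5162 -0.0131  0.3004] j [ 0.48 -0.09 -0.5   2.21 -0.23  0.46 -1.06] F [ 0.4  0.6 -0.6] t 7.9
(array([-25., 217., 134.]), array([ 0.8  ,  0.05 , -2.722]))
```

View pics/w4.png

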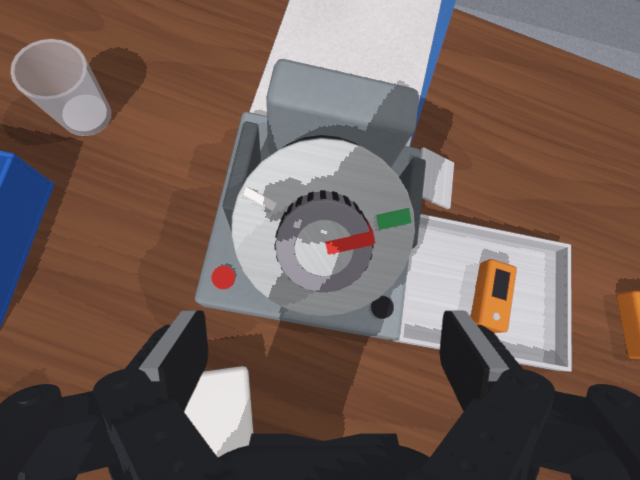

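The collar is free, and its stripe (330,247→372,237) points at the green mark (394,218). The housing is still in the tray at (494,296). Moving above it now.

Emit:
step_arm --pt "-5 45 0 0.007 -0.11 0.06 85" --pt "-10 90 0 0.014 -0.22 0.12 85" --pt "-15 135 0 0.02 -0.33 0.18 85" --pt "-20 180 10 0.03 -0.44 0.24 85" --pt "-25 217 40 0.036 -0.567 0.308 85" --pt "-25 217 85 0.036 -0.567 0.308 85" --pt "-25 217 134 0.036 -0.567 0.308 85" --pt "-25 217 134 0.036 -0.567 0.308 85"

```text
clock: 8.7
tcp_pos: [0.6359, -0.2105, 0.1847]
orientation: [-3.132, -0.085, 0.03]
contact_force: [-1.1, 1.7, -1.2]
grip_width: 0.0853
gripper_force: 0.0
```

```bash
python3 - <<'E'
from nxt import *
f=r.grab_frame("wrist");P=cloud(f);hsv=cv2.cvtColor(f["image"],cv2.COLOR_RGB2HSV)
m=(hsv[...,0]<18)&(hsv[...,1]>140)&(hsv[...,2]>70)&(P[...,2]>.02)&(P[...,2]<.045)&(f["depth"]>0)&(abs(P[...,1]+.215)<.06)
q=P[m];print(len(q),cv2.minAreaRect((q[:,:2]*1000).astype(np.float32)),np.median(q[:,2]))
al=np.radians(2.8);x=[np.cos(al),np.sin(al),0];show([.638,-.215,.008],toolR([0,0,-1],x))
cv2.imwrite("pics/w5.png",f["image"][:,:,::-1])
E
```

```text
3554 ((638.0505981445312, -217.77490234375), (79.39873504638672, 34.77941131591797), 2.8751044273376465) 0.03173275045987955
tcp [ 0.636  -0.2116  0.1888] j [ 0.46  0.54 -0.33  1.58  0.18  1.07 -1.43] F [-0.5 -0.9  0.2] t 8.75
(array([  5.,   5., 181.]), array([-0.007,  0.015,  0.004]))
```

View pics/w5.png

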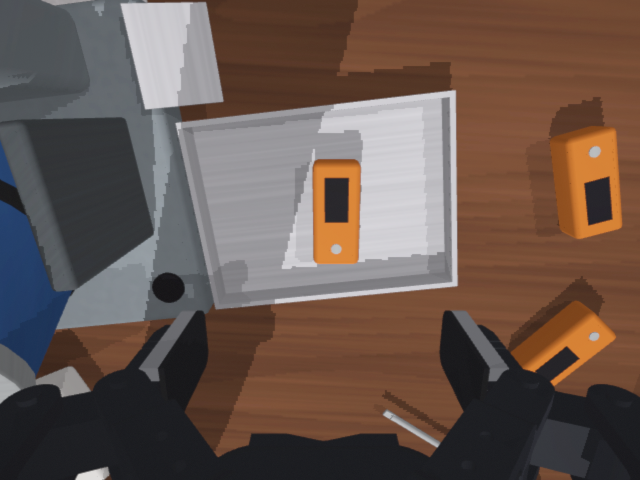

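The housing sits upright at (337,212), aligned with the fingers and in the tray. Descending.

Emit:
step_arm --pt "5 6 45 -0.007 0.015 0.004 85" --pt "5 6 90 -0.007 0.015 0.004 85" --pt "5 6 130 -0.007 0.015 0.004 85" --pt "5 6 160 -0.007 0.015 0.004 85" --pt "5 6 179 -0.007 0.015 0.004 85" --pt "5 6 179 -0.007 0.015 0.004 85"

```text
clock: 9.35
tcp_pos: [0.6396, -0.2188, 0.0144]
orientation: [3.137, 0.074, 0.008]
contact_force: [-0.2, -0.6, -0.1]
grip_width: 0.085
gripper_force: 0.0
```

Emit:
step_arm --pt "0 0 0 0 0 0 25" --pt "0 0 0 0 0 0 25" --pt "0 0 0 0 0 0 25" --pt "0 0 0 0 0 0 25" --pt "0 0 0 0 0 0 25" --pt "0 0 0 0 0 0 25" --pt "0 0 0 0 0 0 25" --grip_force 40

```text
clock: 10.05
tcp_pos: [0.6429, -0.2193, 0.0183]
orientation: [3.136, 0.073, 0.019]
contact_force: [-1.4, 0.8, 7.4]
grip_width: 0.0351
gripper_force: 41.6
```

Emit:
step_arm --pt "0 0 -20 0 0 0 25" --pt "0 0 -50 0 0 0 25" --pt "0 0 -95 0 0 0 25" --pt "0 0 -140 0 0 0 25" --pt "0 0 -185 0 0 0 25" --pt "0 0 -230 0 0 0 25" --pt "0 0 -270 0 0 0 25" --pt "0 0 -300 0 0 0 25"

```text
clock: 10.85
tcp_pos: [0.6392, -0.2178, 0.3201]
orientation: [3.136, 0.074, 0.02]
contact_force: [-0.7, -0.5, -1.0]
grip_width: 0.035
gripper_force: 40.7
```

Emit:
step_arm --pt "-8 -40 0 0 0 0 25" --pt "-16 -80 0 0 0 0 25" --pt "-24 -120 0 0 0 0 25" --pt "-32 -160 0 0 0 0 25" --pt "-40 -200 0 0 0 0 25" --pt "-48 -240 0 0 0 0 25" --pt "-56 -280 0 0 0 0 25" --pt "-64 -320 0 0 0 0 25"

```text
clock: 11.65
tcp_pos: [0.559, 0.1002, 0.3148]
orientation: [3.136, 0.073, 0.015]
contact_force: [0.6, 0.8, -1.4]
grip_width: 0.035
gripper_force: 40.7
```

Emit:
step_arm --pt "-8 -40 0 0 0 0 25" --pt "-16 -80 0 0 0 0 25" --pt "-24 -120 0 0 0 0 25" --pt "-32 -160 0 0 0 0 25" --pt "-40 -200 0 0 0 0 25" --pt "-48 -240 0 0 0 0 25" --pt "-56 -280 0 0 0 0 25" --pt "-62 -310 0 0 0 0 25"

```text
clock: 12.45
tcp_pos: [0.4818, 0.4082, 0.3129]
orientation: [3.138, 0.077, 0.014]
contact_force: [0.3, -0.1, -1.6]
grip_width: 0.0353
gripper_force: 40.7
```

```bash
python3 - <<'E'
from nxt import *
A=np.radians(10);x=[np.cos(A),np.sin(A),0];show([.4875,.405,.045],toolR([0,0,-1],x))
f=r.grab_frame("wrist");cv2.imwrite("pics/w6.png",f["image"][:,:,::-1])
E
```

```text
tcp [0.4818 0.4082 0.3129] j [-0.37  0.4  -0.6   1.54  0.24  1.27 -2.52] F [ 0.3 -0.1 -1.6] t 12.45
(array([  3.,   3., 268.]), array([ 0.004, -0.009, -0.125]))
```

View pics/w6.png

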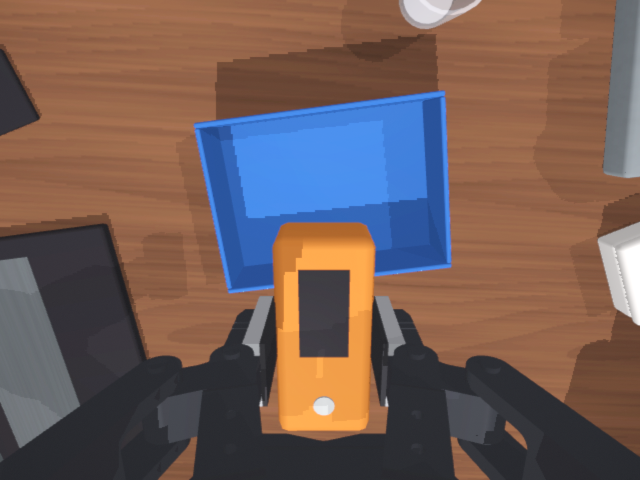

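The housing is held squarely over the tote at (330,190). Lowering and releasing.

Emit:
step_arm --pt "3 3 45 0 0 -0.12 25" --pt "3 3 90 0 0 -0.12 25" --pt "3 3 135 0 0 -0.12 25" --pt "3 3 180 0 0 -0.12 25" --pt "3 3 220 0 0 -0.12 25" --pt "3 3 250 0 0 -0.12 25" --pt "3 3 275 0 0 -0.12 25" --pt "3 3 275 0 0 -0.12 25"

```text
clock: 13.3
tcp_pos: [0.4875, 0.3991, 0.0342]
orientation: [3.122, 0.261, 0.006]
contact_force: [-1.0, -1.0, 0.1]
grip_width: 0.0352
gripper_force: 40.6
```

Emit:
step_arm --pt "0 0 0 0 0 0 75" --pt "0 0 0 0 0 0 75" --pt "0 0 0 0 0 0 75" --pt "0 0 0 0 0 0 75" --pt "0 0 -30 0 0 0 75" --pt "0 0 -80 0 0 0 75" --pt "0 0 -130 0 0 0 75" --pt "0 0 -180 0 0 0 75"

```text
clock: 14.1
tcp_pos: [0.4873, 0.4023, 0.2203]
orientation: [3.127, 0.262, 0.015]
contact_force: [0.4, 0.3, 0.2]
grip_width: 0.0748
gripper_force: 0.0
```

```bash
python3 - <<'E'
from nxt import *
f=r.grab_frame("top");P=cloud(f);hsv=cv2.cvtColor(f["image"],cv2.COLOR_RGB2HSV)
w=r.grab_frame("wrist")
cv2.imwrite("pics/fin.png",np.hstack([cv2.resize(f["image"],(400,300)),cv2.resize(w["image"],(400,300))])[:,:,::-1])
cv2.imwrite("pics/col.png",cv2.resize(f["image"][190:260,260:350,::-1],None,fx=6,fy=6,interpolation=cv2.INTER_CUBIC))
S=np.s_[190:260,265:345];H=hsv[S];Q=P[S]
g=Q[(H[...,0]>35)&(H[...,0]<85)&(H[...,1]>100)];rd=Q[((H[...,0]<6)|(H[...,0]>174))&(H[...,1]>130)&(Q[...,2]>.19)]
ex=np.cross([0,0,1],a);ex/=np.linalg.norm(ex);ey=np.cross(a,ex)
for q in(g,rd):
  d=np.median(q,0)-sh;print(len(q),d.round(4),np.arctan2(d@ey,d@ex),np.hypot(d@ex,d@ey),d@a)
E
```

```text
33 [ 0.024  -0.0443  0.0138] 0.4234908517000622 0.05217503581291905 0.002822182280944154
47 [-0.0096 -0.0233  0.0356] 0.34544108191075074 0.022866467458728914 0.03710441331907306
```

View pics/fin.png

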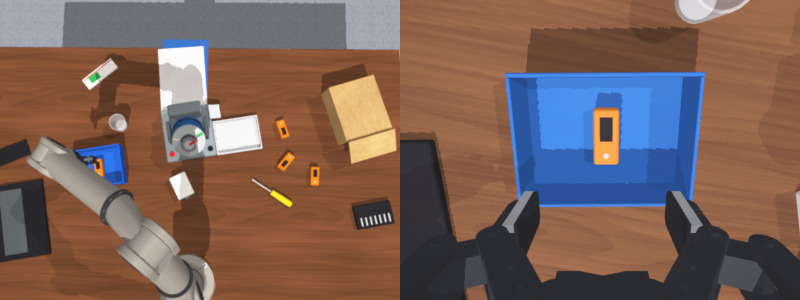

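The housing lies in the tote at (605,135) in the right-hand panel. The collar stripe is within measurement noise of the green mark, and the bystanders haven't moved.

```bash
python3 -c "
from bench import r
print(r.hand_in())"
```

```text
the job is handed in; nothing more can be done
None
```

I turned the collar to its stop at the green mark, then moved the orange housing from the catch tray into the blue tote. The project box, screwdriver and beaker were left alone, and I handed the job in at about 14 s (the hand-in gave no verdict).

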